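Bring the demo game round on the counter carousel and stand its lid up

ROBOT

A 7-joint arm with a two-finger parallel gripper is mounted at the origin on the work surface. World frame = base frame: x ahead of the robot, y to its left, z up, the work surface at z = 0. Lengths are in m, angles in rad, forces in N, time in s.
With the tool pointing down it reaches from about 0.4 to 0.85 m from the base axis. Payload 6.9 kg.
Tool frame: the origin (TCP) lies midway between the tips of the shut fingers; the grasp point (between the pads) lies behind it (ctrl.pinch_z is the z of the grasp point in the tool frame, in m); z points along the fingers, y is the line along which they close (so a half turn about z gives the same grasp; the last joint's range is limited). The gripper opens to 85 mm and grips with 20 to 120 N. Pads are 22 mm wide; open, the fingers measure 114 mm over their backs; the gripper's body (76 mm by 85 mm) begins 54 mm behind the grasp point. The pads swing forward as they close: fully open they stand 13 mm farther back than shut.
Start: joints at [1.369, 0.507, -0.238, 1.5, 0.126, 1.149, -0.155], TCP at [0.189, -0.596, 0.201] pointing down, gripper open.
Joint ranges: [-3.08, 3.08], [-0.24, 2.05], [-1.43, 1.35], [0, 2.5], [-1.52, 4.66], [0.17, 1.96], [-2.89, 2.89]. Speed limits (rad/s): [2.39, 2.39, 3.14, 3.14, 3.14, 3.14, 3.14].

INTERFACE

Orientations are given as a unit quaternion [w, x, y, z].
In Python, from station import ctrl, get_state, vision, ticket, models gives the robot as it stands. Calls block until the motion is done:
- ctrl.movep(position, orientation): joint-space move of the TCP to a pose.
- ctrl.movel(position, frame=None, max_speed=0.15): straight line of the TCP; frame=None keeps the orientation; max_speed is the mean speed in m/s.
- ctrl.set_joints(angles): joint-space move.
- ctrl.ungrasp() and ctrl.close_gripper(force=None): open the fingers fully, or close them until they stop; force is the grip in N (None keeps the last).
- ctrl.pause(seconds).
- ctrl.ik(position, orientation): joint angles nearest the present ones, or None.
- get_state(): the state.
- vision.grab_frame(name): name is "scene" or "top" or "wrist"; returns (picture, depth): 420x560x3 uint8, blue, green, red; 420x560 float32, m along the optical axis (not along the pixel's ray), 0 where there is no reading.
- vision.camera_info(name): a dict with "mtx" (3x3 intrinsics, pixels), "R" (3x3) and "t" (3): a world point X has camera coordinates R X + t; the wrist camera has in their place "hand_eye" (4x4, takes a point from camera to tool coordinates, whose origin is the TCP and whose axes are the flange's). Camera axes: x right, y down, z forward; pixel columns grow to the right and rows downward; lengths in m; the calibration is good to about 2 mm. A picture is of the moment at which its call begins: read the wrist's pose just before it. camera_info takes no time and is no camera call.
A pose or a line that the arm cannot do raises ctrl.Unreachable and nothing moves.
- ticket.close_job(): hands the job in; it is judged then, once.
Trained networks look in the newest picture that a camera, given by its name, has taken for a name from the list of things; names that differ only in an ending like _2 or _b are one class to them, and where a whole thing is asked for, a point or a joint stands for the part that bears it (a point fixed in the world has none). Each returns a list of dicts, best first, with "p" (0 to 1); they miss things now and then, are a little off and sometimes report something else, mostly with a low value. They report only what shows in the picture. A call takes as long as a camera call.
- models.recognise(camera, target): "point" ([column, row] in pixels, amid what is visible of it).
- models.masks_of(camera, target): "mask" (420x560 bool, what is visible of it) and "point" ([column, row] in pixels, amid what is visible of it).
The state is a dict: "time": time; "qpos": joint angles; "qd": joint speeds; "tau": joint torques, N m; "tcp_pos": TCP position; "eef_rot": TCP orientation; "contact_force": force on the tool from outside, world axes, zero at the start; "wrist_torque": the same for the moment, N m; "width": finger opening in m; "gripper_force": force on a finger pad.
Only numpy, scipy, OpenCV 4.12 (cv2) and the standard library are available. Lean on these libraries where they do the work, as an engineer would, in place of code of your own. Each camera call takes 0.05 s, during which the arm holds its last target. There are 200 camera calls.

TASK

Get the demo game ready on the shop counter: turn the round carousel, which has two wooden knobs for it, until the free edge of the game box's lid faces straight along the pointer on the carousel's base, and let it click into its notch there. Then fold the box's lid up about its hinge until it stands upright, and leave it standing so. Leave the cup, the deck box and the wooden figure beside the carousel where they are.

Things in the scene. Friction and masses are not known exactly. Their poses are not given: they have to be found in the camera images.
- base: Fixed wooden base of the carousel, a disc 290 mm across, 30 mm high, with a pointer: a 30 mm wide bar with a dark line, reaching 215 mm from the axis, on the robot's side. Origin: on the carousel's axis at counter height; its -x axis runs along the pointer, z up. Its position and its yaw (up to 0.3 rad) vary.
- hub (a point): Point on the carousel's axis at the top of the round plywood platter, 340 mm across, 58 mm above the counter. Axes as base. The platter carries the game box (a cardboard tray 180 mm wide, 120 mm deep, 65 mm high, under its lid), a dark line in front of the box, a rack of card packs (63 mm high at most) behind it, and two knobs.
- platter (a joint): Platter angle, rad, growing anticlockwise seen from above, stops at -1.35 and 2.35. 0: the lid edge is at the pointer. Starts between 0.6 and 1.85. A spring ball clicks into notches every 60 degrees (..., 0, 1.047, 2.094), pulling in from within about 0.045 rad; leaving one takes about 4 N at a knob. Between notches it turns with light friction and stays where it is left.
- knob_a (a point): Centre of the top of an upright round wooden knob on the platter, 22 mm diameter, 80 mm high (top 138 mm above the counter), 145 mm from the carousel's axis. Seen from above it stands 80 degrees clockwise from the lid edge's direction (platter at 0: on the base's +y side). Turns with the platter.
- knob_b (a point): The same for the other, identical knob, 80 degrees anticlockwise from the lid edge's direction (platter at 0: on the base's -y side).
- lid (a joint): Angle of the game box's lid, rad: 0 lies flat on the box, 1.571 stands upright, stop at 2.1. It starts between 0 and 0.3. A stiff friction hinge: it stays at any angle; about 2 to 3 N at its free edge moves it.
- lid_hinge (a point): Middle of the lid's hinge line, 123 mm above the counter, 52 mm from the carousel's axis on the side away from the lid edge. Axes turn with the platter: -x points horizontally from the hinge to the box's front (where the closed lid's free edge is), y along the hinge, z up.
- lip (a point): Middle of the lid's free edge, on its underside, 147 mm from the hinge line. The lid is a stiff plate 190 mm wide (along the hinge), 6 mm thick, its underside passing through the hinge line. Closed, its edge overhangs the box's front wall by 25 mm, 65 mm above the platter: lift it from below with a tilted finger. Axes turn with the lid: x from free edge to hinge.
- dice_cup: Loose black dice cup beside the carousel, 72 mm across, 95 mm high; bystander. Origin: centre of its underside.
- deck_box: Loose grey deck box, 45 by 70 mm, 95 mm high; bystander. Origin: centre of its underside.
- figure: Loose standing wooden game figure, 26 by 84 mm, 105 mm high; bystander. Origin: centre of its underside, between the feet.

How it is judged:
On the way, in this order (a step that is already met when the one before it is completed fails the run):
1. the lid edge is brought to the pointer and the platter sits in its notch there (value of joint platter between -0.05 and 0.05 rad), for 0.3 s.
2. with the platter still in that notch, the lid is folded up to stand upright (all of step 1 and value of joint lid between 1.421 and 1.721 rad), for 0.3 s.
At the end, for the whole second after the job is handed in: The platter is at rest in the notch at the pointer (within 0.05 rad of 0) and the lid stands upright, at rest, within 0.15 rad (about 8.5 degrees) of 1.571 (all of step 2 and velocity of joint platter between -0.05 and 0.05 rad/s and velocity of joint lid between -0.05 and 0.05 rad/s); the robot touches nothing.
It fails at once if the dice cup beside the carousel is knocked over or moved by more than 30 mm (distance of dice_cup from where it was at the start of the episode above 0.03 m or angle between dice_cup's own z axis and vertical above 0.4 rad).
It fails at once if the deck box beside the carousel is knocked over or moved by more than 30 mm (distance of deck_box from where it was at the start of the episode above 0.03 m or angle between deck_box's own z axis and vertical above 0.4 rad).
It fails at once if the wooden figure beside the carousel is knocked over or moved by more than 30 mm (distance of figure from where it was at the start of the episode above 0.03 m or angle between figure's own z axis and vertical above 0.4 rad).
It also fails if it takes over 56 s, if anything falls off the work surface, if the arm or the gripper's body presses on something with over 40 N, if the wrist force passes 120 N, or if a joint passes its speed limit or range.

## Working session

There is one attempt and no reset: what is moved stays moved. The work goes in short steps, each a Python script; the robot and the scene stay as the last script left them, time stands still between calls to the robot, and variables do not carry over. Pictures are saved under pics/ and viewed, at most 10 in all, crops included, and the job is handed in when it is done.

```bash
ls; mkdir -p pics; cat > h.py <<'E'
import numpy as np, cv2
from station import ctrl, get_state, vision, ticket, models
def cloud(n):
    im,d=vision.grab_frame(n); c=vision.camera_info(n); K=np.array(c["mtx"])
    v,u=np.mgrid[:420,:560]
    P=np.stack([(u-K[0,2])/K[0,0]*d,(v-K[1,2])/K[1,1]*d,d],-1)
    W=(P-np.array(c["t"]))@np.array(c["R"])   # R^T (P-t)
    W[d<=0]=np.nan
    return im,W
E
python3 - <<'E'
from h import *
for n in("top","scene"):
    im,W=cloud(n); cv2.imwrite(f"pics/{n}0.png",im); np.save(f"{n}0.npy",W)
    for t in("knob_a","lip","base","hub","lid","dice_cup","deck_box","figure"):
        try:
            for r in models.recognise(n,t)[:3]:
                u,v=map(int,r["point"]); print(n,t,round(r["p"],2),u,v,W[v,u].round(3))
        except Exception as e: print(n,t,e)
print(get_state()["time"],ctrl.pinch_z,get_state()["eef_rot"])
E
```

```text
pics
top knob_a 0.69 244 194 [0.616 0.076 0.132]
top lip 0.68 250 185 [0.633 0.065 0.132]
top base 0.71 244 193 [0.618 0.076 0.131]
top hub 0.62 244 192 [0.62  0.076 0.134]
top hub 0.29 134 208 [0.594 0.297 0.095]
top lid 0.61 252 185 [0.633 0.061 0.133]
top dice_cup 0.81 129 274 [0.461 0.333 0.005]
top deck_box 0.95 135 209 [0.592 0.295 0.095]
top deck_box 0.72 244 193 [0.618 0.076 0.131]
top figure 0.94 363 195 [ 0.618 -0.155  0.103]
top figure 0.34 244 190 [0.623 0.076 0.133]
scene knob_a 0.76 311 239 [0.679 0.044 0.132]
scene lip 0.93 305 223 [0.64  0.053 0.131]
scene base 0.87 312 242 [0.687 0.042 0.135]
scene hub 0.66 312 241 [0.684 0.044 0.131]
scene lid 0.84 309 224 [0.646 0.059 0.131]
scene dice_cup 0.6 354 144 [0.445 0.326 0.033]
scene deck_box 0.55 388 186 [0.629 0.287 0.092]
scene figure 0.63 215 279 [ 0.638 -0.163  0.075]
0.9 -0.0187 [-2.72215498e-05  9.88260806e-01  1.52776239e-01  1.95752931e-06]
```

View pics/top0.png

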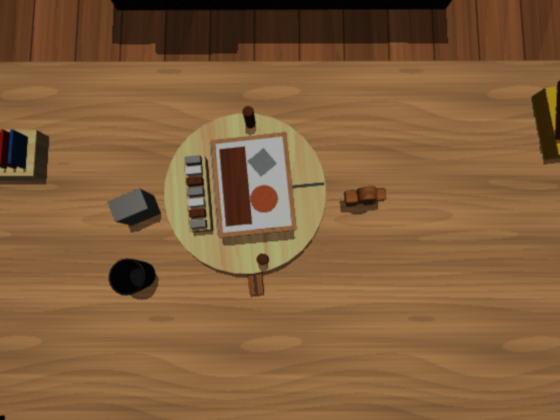

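View pics/scene0.png

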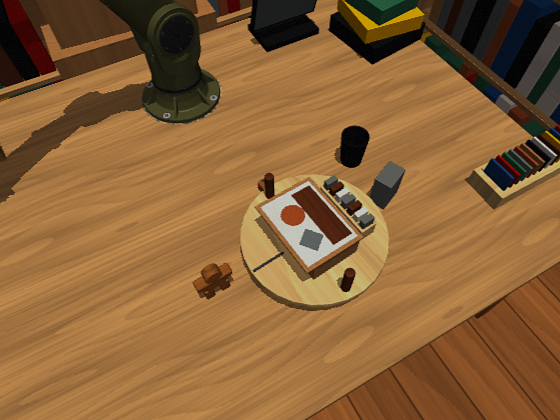

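Top view: image up is +x and image left is +y. The platter centre is at about (245,193). The lid edge and dark line (308,185) face -y. The pointer tip (256,285) faces the robot, with knob_a at (263,258) and knob_b at (249,112). The deck box (135,207) and cup (130,276) are on the +y side, and the figure (363,195) is on the -y side. The platter needs about 1.6 rad clockwise, so I'll measure it precisely.

```bash
cat > meas.py <<'E'
from h import *
from scipy.optimize import least_squares
def circle(P,r):
    return least_squares(lambda c:np.hypot(*(P-c).T)-r,P.mean(0)).x
def measure(W,c0=(0.616,0.076)):
    Q=W[np.isfinite(W).all(-1)]; d=np.hypot(Q[:,0]-c0[0],Q[:,1]-c0[1])
    pl=Q[(abs(Q[:,2]-.058)<.008)&(d<.19)]
    hull=cv2.convexHull(pl[:,:2].astype(np.float32))[:,0]
    c=least_squares(lambda c:np.hypot(*(hull-c[:2]).T)-c[2],[*c0,.17],loss="soft_l1",f_scale=.002).x
    print("circle",c.round(4))
    d=np.hypot(Q[:,0]-c[0],Q[:,1]-c[1])
    K=Q[(Q[:,2]>.125)&(abs(d-.145)<.02)]; a=np.arctan2(K[:,1]-c[1],K[:,0]-c[0])
    return Q,c,K,a
E
python3 - <<'E'
from meas import *
for n in("top","scene"):
    W=np.load(n+"0.npy"); Q,c,K,a=measure(W)
    for (lo,hi) in((-3.6,-2.4),(-.6,.6)):
        aa=np.where(a>2.5,a-2*np.pi,a) if lo<-2 else a
        k=K[(aa>lo)&(aa<hi)]
        if len(k): 
            m=(k.min(0)+k.max(0))/2; print(n,"knob",len(k),m.round(4),np.ptp(k,0).round(3),"r",np.hypot(*(m[:2]-c[:2])).round(4),"ang",np.arctan2(m[1]-c[1],m[0]-c[0]).round(3))
    d=np.hypot(Q[:,0]-c[0],Q[:,1]-c[1]); an=np.arctan2(Q[:,1]-c[1],Q[:,0]-c[0])
    p=Q[(Q[:,2]>.012)&(Q[:,2]<.05)&(d>.175)&(d<.225)&(abs(abs(an)-np.pi)<.4)]
    if len(p): print(n,"ptr",len(p),p.mean(0).round(4),p.min(0).round(3),p.max(0).round(3),cv2.fitLine(p[:,:2].astype(np.float32),cv2.DIST_L2,0,.01,.01).ravel().round(3))
    L=Q[(Q[:,2]>.122)&(Q[:,2]<.2)&(d<.125)]
    s,*_=np.linalg.lstsq(np.c_[L[:,:2]-c[:2],np.ones(len(L))],L[:,2],rcond=None)
    print(n,"lid n",len(L),"slope",s.round(3),"zmax",np.percentile(L[:,2],[1,50,99]).round(3),cv2.minAreaRect(L[:,:2].astype(np.float32)))
    for nm,x,y in(("deck",.594,.297),("cup",.465,.325),("fig",.618,-.16)):
        b=Q[(Q[:,2]>.03)&(np.hypot(Q[:,0]-x,Q[:,1]-y)<.06)]; print(nm,b.min(0).round(3),b.max(0).round(3))
E
```

```text
circle [0.6325 0.0817 0.169 ]
top knob 106 [0.4928 0.0426 0.1365] [0.02  0.021 0.007] r 0.145 ang -2.869
top knob 109 [0.777  0.071  0.1327] [0.02  0.022 0.015] r 0.1449 ang -0.074
top ptr 281 [0.4389 0.0593 0.0291] [0.419 0.043 0.012] [0.46  0.075 0.034] [0.997 0.077 0.439 0.059]
top lid n 7701 slope [ 0.005 -0.048  0.131] zmax [0.123 0.132 0.137] ((0.6322824954986572, 0.08777369558811188), (0.1901945322751999, 0.2011783868074417), 5.669929027557373)
deck [0.566 0.237 0.03 ] [0.633 0.349 0.099]
cup [0.424 0.271 0.03 ] [0.494 0.343 0.098]
fig [ 0.607 -0.207  0.031] [ 0.638 -0.123  0.107]
circle [0.6357 0.0812 0.1692]
scene knob 80 [0.4966 0.0421 0.1321] [0.023 0.021 0.013] r 0.1445 ang -2.868
scene knob 107 [0.7808 0.0702 0.1333] [0.02  0.021 0.016] r 0.1455 ang -0.076
scene ptr 65 [0.4362 0.0489 0.0263] [0.423 0.043 0.013] [0.455 0.062 0.032] [ 0.972 -0.234  0.436  0.049]
scene lid n 5330 slope [ 0.004 -0.044  0.13 ] zmax [0.125 0.132 0.136] ((0.6351047158241272, 0.0858466848731041), (0.19169102609157562, 0.19922955334186554), 5.693977355957031)
deck [0.571 0.237 0.03 ] [0.637 0.35  0.098]
cup [0.427 0.271 0.03 ] [0.498 0.341 0.096]
fig [ 0.611 -0.208  0.03 ] [ 0.641 -0.123  0.105]
```

```bash
python3 - <<'E'
from h import *
def pose(T,g,b,roll):
    R=Ro.from_euler("z",YAW); z=np.array([np.cos(b)*np.cos(g),np.cos(b)*np.sin(g),-np.sin(b)])
    y=np.array([-np.sin(g),np.cos(g),0]); M=Ro.from_matrix(np.c_[np.cross(y,z),y,z])*Ro.from_euler("z",roll)
    return np.r_[AX,0]+R.apply(T), quat(R*M)
for roll in(0,np.pi/2,np.pi,-np.pi/2):
  for g in(-1.3,-1,-.7,-.35,0,.35,.7,1,1.3):
    s=""
    for b in(.35,.5,.65,.8,.95,1.1):
        r=[]
        for T in([-.085,0,.110],[-.02,0,.225],[.035,0,.255]):
            r.append("X" if ctrl.ik(*pose(T,g,b,roll)) is not None else ".")
        s+=" "+"".join(r)
    print(round(roll,1),g,s)
E
```

```text
0 -1.3  XXX XXX XXX XXX XXX XXX
0 -1  XXX XXX XXX XXX XXX XXX
0 -0.7  XXX XXX XXX XXX XXX XXX
0 -0.35  ..X .XX .XX .XX XXX XXX
0 0  ... ..X .XX .XX XXX XXX
0 0.35  ..X .XX .XX .XX XXX XXX
0 0.7  XXX XXX XXX XXX XXX XXX
0 1  XXX XXX XXX XXX XXX XXX
0 1.3  XXX XXX XXX XXX XXX XXX
1.6 -1.3  XXX XXX XXX XXX XXX XXX
1.6 -1  XXX XXX XXX XXX XXX XXX
1.6 -0.7  XXX XXX XXX XXX XXX XXX
1.6 -0.35  ..X .XX .XX .XX XXX XXX
1.6 0  ... ..X .XX .XX XXX XXX
1.6 0.35  ..X .XX .XX .XX XXX XXX
1.6 0.7  XXX XXX XXX XXX XXX XXX
1.6 1  XXX XXX XXX XXX XXX XXX
1.6 1.3  XXX XXX XXX XXX XXX XXX
3.1 -1.3  XXX XXX XXX XXX XXX XXX
3.1 -1  XXX XXX XXX XXX XXX XXX
3.1 -0.7  XXX XXX XXX XXX XXX XXX
3.1 -0.35  ..X .XX .XX .XX XXX XXX
3.1 0  ... ..X .XX .XX XXX XXX
3.1 0.35  ..X .XX .XX .XX XXX XXX
3.1 0.7  XXX XXX XXX XXX XXX XXX
3.1 1  XXX XXX XXX XXX XXX XXX
3.1 1.3  XXX XXX XXX XXX XXX XXX
-1.6 -1.3  XXX XXX XXX XXX XXX XXX
-1.6 -1  XXX XXX XXX XXX XXX XXX
-1.6 -0.7  XXX XXX XXX XXX XXX XXX
-1.6 -0.35  ..X .XX .XX .XX XXX XXX
-1.6 0  ... ..X .XX .XX XXX XXX
-1.6 0.35  ..X .XX .XX .XX XXX XXX
-1.6 0.7  XXX XXX XXX XXX XXX XXX
-1.6 1  XXX XXX XXX XXX XXX XXX
-1.6 1.3  XXX XXX XXX XXX XXX XXX
```

```bash
python3 - <<'E'
from h import *
f,p=knob(1.555)
ctrl.movep([*p,.22],down(f)); ctrl.movel([*p,.103],max_speed=.15)
st=get_state(); print(st["time"],st["contact_force"].round(1) if hasattr(st["contact_force"],"round") else st["contact_force"])
ctrl.close_gripper(force=30); st=get_state(); print("w",st["width"],np.round(st["contact_force"],1),np.round(st["tcp_pos"],4))
for pl in np.linspace(1.555,0,8)[1:]:
    f,p=knob(pl); ctrl.movel([*p,.103],down(f),max_speed=.12); st=get_state()
    print(round(pl,2),round(st["time"],2),np.round(st["contact_force"],1),round(st["width"],4))
    if np.linalg.norm(st["contact_force"])>40: print("STOP");break
E
```

```text
4.3417 [0.7 0.5 0. ]
w 0.019758866368135976 [-1.3 -0.7  5.1] [0.494  0.0423 0.1033]
1.33 5.38 [-1.5 -0.1  6.5] 0.0192
1.11 5.8 [-1.7 -0.5  8.7] 0.0193
0.89 6.22 [-1.5 -1.1  8.1] 0.0189
0.67 6.63 [-1.8 -0.7  9.7] 0.0194
0.44 7.05 [-3.4 -0.3 10. ] 0.0194
0.22 7.47 [-2.9  1.2  8.4] 0.0195
0.0 7.88 [5.2 3.  2.2] 0.0194
```

```bash
python3 - <<'E'
from h import *
from meas import measure
ctrl.ungrasp(); f,p=knob(0); ctrl.movel([*p,.23],max_speed=.2)
ctrl.movep([.40,-.12,.30],down(np.pi)); 
st=get_state(); print(st["time"],np.round(st["contact_force"],1))
for n in("top","scene"):
    im,W=cloud(n); cv2.imwrite(f"pics/{n}1.png",im); np.save(f"{n}1.npy",W)
    Q=W[np.isfinite(W).all(-1)]; c=AX; d=np.hypot(*(Q[:,:2]-c).T)
    K=Q[(Q[:,2]>.125)&(Q[:,2]<.15)&(abs(d-.145)<.02)]
    for s in(1,-1):
        e=c+.145*np.array([np.cos(YAW+s*np.radians(100-0)),np.sin(YAW+s*np.radians(100))])
        k=K[np.hypot(*(K[:,:2]-e).T)<.03]
        if len(k): m=(k.min(0)+k.max(0))/2; print(n,s,len(k),m.round(4),"exp",e.round(4),"pl",(np.arctan2(*(m[:2]-c)[::-1])-YAW-s*np.radians(100)).round(3))
    L=Q[(Q[:,2]>.122)&(Q[:,2]<.2)&(d<.115)]
    if len(L): A,*_=np.linalg.lstsq(np.c_[L[:,:2]-c,np.ones(len(L))],L[:,2],rcond=None); print("lid slope",A.round(3),cv2.minAreaRect(L[:,:2].astype(np.float32)))
E
```

```text
11.075 [-0.2  0.4  0.6]
top 1 118 [0.5917 0.2197 0.1332] exp [0.5921 0.2205] pl 0.004
top -1 111 [ 0.6239 -0.0626  0.1334] exp [ 0.6249 -0.0632] pl -0.007
lid slope [-0.048 -0.005  0.131] ((0.6384354829788208, 0.08255308866500854), (0.2008514255285263, 0.19028030335903168), 6.447134017944336)
scene 1 80 [0.5949 0.2187 0.1321] exp [0.5921 0.2205] pl -0.016
scene -1 99 [ 0.6275 -0.0633  0.1323] exp [ 0.6249 -0.0632] pl 0.018
lid slope [-0.048 -0.006  0.13 ] ((0.6407168507575989, 0.08169141411781311), (0.20160658657550812, 0.19125443696975708), 6.595150470733643)
```

View pics/top1.png

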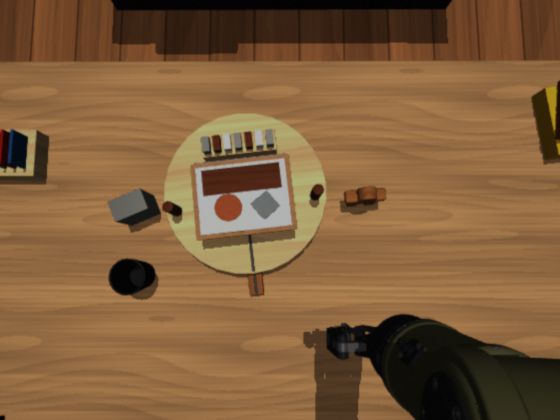

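The platter is at 0: its dark line (251,250) runs straight into the pointer (256,285) and both knobs are at their expected spots. Now the lid.

```bash
cat > lid.py <<'E'
from h import *
G,B=.75,.4
R=Ro.from_euler("z",YAW)
z=np.array([np.cos(B)*np.cos(G),np.cos(B)*np.sin(G),-np.sin(B)]); y=np.array([-np.sin(G),np.cos(G),0]); M=Ro.from_matrix(np.c_[np.cross(y,z),y,z])
Qt=quat(R*M)
# finger box samples in tool frame (tip 30 wide x 22 thick, 60 long), in base axes
g=np.array([[a,b,c] for a in(-.011,.011) for b in np.linspace(-.015,.015,7) for c in np.linspace(-.06,0,31)]); F=M.apply(g)
def target(th,gap=0.):
    """base-frame TCP so that finger touches the underside of the lid standing at th"""
    rt=.146-.022*min(th/.8,1)
    u=np.array([-np.cos(th),0,np.sin(th)]); n=np.array([-np.sin(th),0,-np.cos(th)]); H=np.array([.052,0,.123])
    P=F+H+rt*u
    rr=(P-H)@u; dep=(P-H)@n
    ok=rr<=.147
    i=np.where(ok)[0][np.argmin(dep[ok])]
    T=H+rt*u+(gap-dep[i])*n
    T[1]-=F[i,1]          # contact at lid's middle
    return T, rr[i]
def world(T): return np.r_[AX,0]+R.apply(T)
E
python3 - <<'E'
from lid import *
for th in(.048,.3,.6,.9,1.2,1.571):
    T,r=target(th); q=ctrl.ik(world(T),Qt); print(th,T.round(4),r.round(3),"maxx",(T+F)[:,0].max().round(4),np.round(q,2) if q is not None else None)
T,_=target(.0,.012); print("pre",T,world(T), ctrl.ik(world(T-.09*z*[1,1,0]),Qt),world(T-.09*z*[1,1,0]))
E
```

```text
0.048 [-0.0934  0.0206  0.1121] 0.146 maxx -0.08 [ 1.16  1.17 -1.23  2.49  3.38  0.38 -0.41]
0.3 [-0.0849  0.0231  0.1467] 0.146 maxx -0.0715 [ 1.15  1.05 -1.23  2.47  3.57  0.35 -0.69]
0.6 [-0.0639  0.0081  0.183 ] 0.124 maxx -0.0505 [ 1.18  0.95 -1.23  2.38  3.97  0.28 -1.16]
0.9 [-0.0382  0.0081  0.2097] 0.124 maxx -0.0249 [ 1.16  0.89 -1.24  2.31  4.21  0.26 -1.47]
1.2 [-0.008   0.0081  0.2327] 0.129 maxx 0.0054 [ 1.13  0.85 -1.24  2.23  4.43  0.25 -1.75]
1.571 [0.0387 0.0081 0.247 ] 0.134 maxx 0.052 [-0.32  0.87  1.15  2.13  4.46  1.85 -2.2 ]
pre [-0.094       0.02061208  0.09307996] [0.53775572 0.09118975 0.09307996] None [0.48398638 0.02809838 0.09307996]
```

```bash
cat > s.py <<'E'
import lid
from lid import *
src=open("lid.py").read().split("G,B=.75,.4\n")[1]
lo=np.array([-3.08,-.24,-1.43,0,-1.52,.17,-2.89]); hi=np.array([3.08,2.05,1.35,2.5,4.66,1.96,2.89])
for G in(-1.3,-1.1,-.9,.9,1.1,1.3):
  for B in(.3,.45,.6):
   for roll in(0,np.pi):
    ns=dict(globals()); ns.update(G=G,B=B); exec(src,ns)
    q4=quat(ns["R"]*ns["M"]*Ro.from_euler("z",roll)); J=[];T0=ns["target"](.0,.012)[0]
    for T in [T0+[-.05,0,.1],T0+[-.05,0,0],T0]+[ns["target"](t)[0] for t in(.05,.3,.6,.9,1.2,1.57)]:
        q=ctrl.ik(ns["world"](T),q4); J.append(np.full(7,np.nan) if q is None else np.array(q))
    J=np.array(J); 
    if np.isnan(J).any(): print(G,B,round(roll,1),"None",np.isnan(J[:,0]).astype(int)); continue
    print(G,B,round(roll,1),"margin",np.minimum(J-lo,hi-J).min().round(2),"jump",abs(np.diff(J,axis=0)).max().round(2),"maxx0",(T0+ns["F"])[:,0].max().round(3),"q0",J[2].round(2))
E
python3 s.py
```

```text
-1.3 0.3 0 margin 0.09 jump 1.62 maxx0 -0.079 q0 [-0.39  1.05 -0.61  1.99  1.28  1.82 -1.56]
-1.3 0.3 3.1 margin -0.0 jump 0.2 maxx0 -0.079 q0 [-0.38  1.06 -0.63  1.99  1.29  1.84  1.58]
-1.3 0.45 0 margin 0.02 jump 1.81 maxx0 -0.078 q0 [-0.25  1.02 -0.81  2.01  1.3   1.83 -1.52]
-1.3 0.45 3.1 margin -0.0 jump 0.25 maxx0 -0.078 q0 [-0.21  1.06 -0.89  2.01  1.32  1.91  1.61]
-1.3 0.6 0 margin 0.13 jump 1.65 maxx0 -0.078 q0 [-0.18  0.95 -0.85  2.02  1.29  1.7  -1.44]
-1.3 0.6 3.1 margin 0.0 jump 0.2 maxx0 -0.078 q0 [-0.14  0.99 -0.94  2.02  1.3   1.78  1.68]
-1.1 0.3 0 margin 0.13 jump 0.62 maxx0 -0.079 q0 [-1.47  1.38  1.15  2.17  0.35  0.33 -0.54]
-1.1 0.3 3.1 margin -0.0 jump 0.24 maxx0 -0.079 q0 [-0.36  1.08 -0.78  2.15  1.38  1.94  1.5 ]
-1.1 0.45 0 margin 0.08 jump 1.98 maxx0 -0.078 q0 [-0.29  0.99 -0.83  2.17  1.39  1.81 -1.55]
-1.1 0.45 3.1 margin 0.02 jump 0.2 maxx0 -0.078 q0 [-0.26  1.01 -0.88  2.17  1.39  1.85  1.59]
-1.1 0.6 0 margin 0.22 jump 1.65 maxx0 -0.078 q0 [-0.21  0.9  -0.87  2.17  1.38  1.65 -1.44]
-1.1 0.6 3.1 margin 0.06 jump 0.21 maxx0 -0.078 q0 [-0.17  0.94 -0.
[... 1560 characters left out ...]
8 q0 [-0.24  1.13  1.15  2.2  -1.51  1.95 -1.67]
1.1 0.6 3.1 margin 0.06 jump 0.32 maxx0 -0.078 q0 [ 1.    0.98 -1.03  2.19 -0.7   0.28  0.61]
1.3 0.3 0 margin 0.01 jump 0.23 maxx0 -0.079 q0 [-0.02  1.14  0.75  2.03 -1.41  1.95 -1.55]
1.3 0.3 3.1 margin 0.38 jump 0.24 maxx0 -0.079 q0 [ 0.98  1.18 -0.94  2.02 -0.68  0.63  0.82]
1.3 0.45 0 margin 0.0 jump 0.24 maxx0 -0.078 q0 [-0.06  1.04  0.75  2.05 -1.4   1.78 -1.63]
1.3 0.45 3.1 margin 0.36 jump 0.24 maxx0 -0.078 q0 [ 0.95  1.08 -0.94  2.03 -0.61  0.57  0.69]
1.3 0.6 0 margin -0.0 jump 0.2 maxx0 -0.078 q0 [-0.19  1.05  0.95  2.05 -1.41  1.79 -1.69]
1.3 0.6 3.1 margin 0.31 jump 0.24 maxx0 -0.078 q0 [ 0.9   0.97 -0.92  2.04 -0.52  0.52  0.54]
```

```bash
sed -i 's/^G,B=.*/G,B=1.1,.35/; s/^    T\[1\]-=.*/    T[1]=-.025/; s/^Qt=.*/Qt=quat(R*M*Ro.from_euler("z",np.pi))/' lid.py
python3 - <<'E'
from lid import *
hb=M.apply(np.array([[a,b,c] for a in np.linspace(-.0425,.0425,9) for b in np.linspace(-.0425,.0425,9) for c in np.linspace(-.16,-.073,9)]))
T0,_=target(0,.012)
for th in(.05,.2,.3,.45,.6,.9,1.2,1.57):
    T,r=target(th); P=T+hb; u=np.array([-np.cos(th),0,np.sin(th)]); n=np.array([-np.sin(th),0,-np.cos(th)]); d=P-[.052,0,.123]
    on=(d@u<.15)&(abs(P[:,1])<.097); dep=(d@n)[on]
    # outside-lid distance for pts near lid plane
    kn=np.hypot(P[:,0]+.025,P[:,1]+.143)[P[:,2]<.142]
    print(th,T.round(3),r.round(3),"hand-under-lid",dep.min().round(3) if on.any() else "-", "knob_b",kn.min().round(3) if len(kn) else "-","hand zmin",P[:,2].min().round(3))
P=T0+hb; print("T0",T0.round(3),P[:,2].min(), [np.round(x,2) if (x:=ctrl.ik(world(t),Qt)) is not None else None for t in(T0+[-.05,0,.1],T0+[-.05,0,0],T0)])
try:
    ctrl.close_gripper(); ctrl.movep(world(T0+[-.05,0,.1]),Qt); ctrl.movel(world(T0+[-.05,0,0]),max_speed=.12)
    st=get_state(); print(st["time"],st["width"],np.round(st["contact_force"],1),np.round(st["tcp_pos"],3),np.round(st["qpos"],2))
    im,W=cloud("scene"); cv2.imwrite("pics/s2.png",cv2.resize(im[100:330,150:450],None,fx=2.5,fy=2.5))
except Exception as e: print(repr(e))
E
```

```text
0.05 [-0.094 -0.025  0.107] 0.147 hand-under-lid -0.045 knob_b 0.072 hand zmin 0.092
0.2 [-0.09  -0.025  0.129] 0.146 hand-under-lid -0.044 knob_b 0.069 hand zmin 0.114
0.3 [-0.086 -0.025  0.142] 0.147 hand-under-lid -0.044 knob_b 0.066 hand zmin 0.127
0.45 [-0.077 -0.025  0.162] 0.147 hand-under-lid -0.043 knob_b - hand zmin 0.147
0.6 [-0.066 -0.025  0.181] 0.147 hand-under-lid - knob_b - hand zmin 0.166
0.9 [-0.039 -0.025  0.209] 0.123 hand-under-lid 0.042 knob_b - hand zmin 0.194
1.2 [-0.01  -0.025  0.232] 0.128 hand-under-lid 0.034 knob_b - hand zmin 0.217
1.57 [ 0.037 -0.025  0.247] 0.134 hand-under-lid 0.027 knob_b - hand zmin 0.232
T0 [-0.094 -0.025  0.088] 0.07343077873851693 [array([ 1.2 ,  0.86, -0.91,  2.16, -0.9 ,  0.76,  0.89]), array([ 1.22,  1.12, -0.95,  2.18, -0.77,  0.54,  0.93]), array([ 1.14,  1.13, -0.95,  2.08, -0.76,  0.56,  0.86])]
13.9083 -0.0003238411506165779 [ 0.1  0.3 -0.2] [0.493 0.04  0.089] [ 1.17  1.07 -0.86  2.18 -0.88  0.61  1.05]
```

View pics/s2.png

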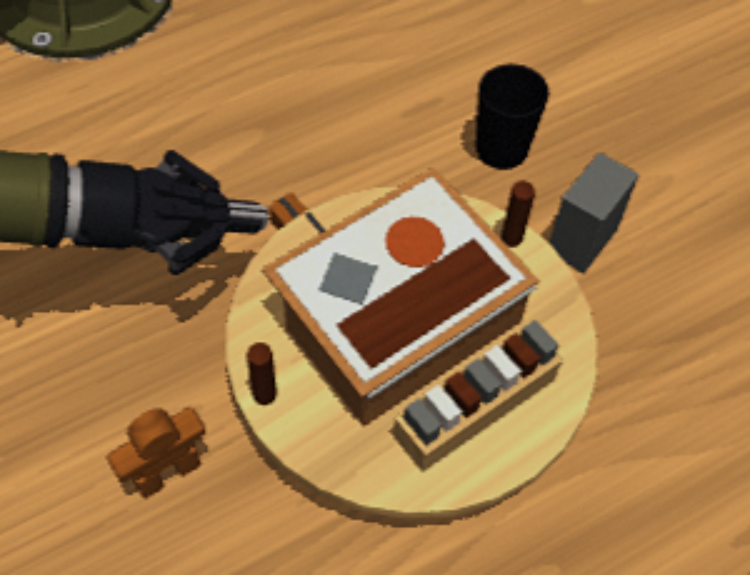

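Scene crop: the shut fingers are at (250,215), in front of the lid corner. The knuckles are wide, so I'll use the lid edge's -y part, where they pass beside the lid instead of under it.

```bash
sed -i 's/^    T\[1\]=.*/    T[1]=-.058/' lid.py
cat > pth.py <<'E'
from lid import *
def rep(t):
    st=get_state(); print(t,round(st["time"],2),np.round(st["contact_force"],1),np.round(st["tcp_pos"],3)); return np.linalg.norm(st["contact_force"])
E
python3 - <<'E'
from pth import *
T0,_=target(0,.010)
ctrl.movel(world(T0+[-.05,0,0]),Qt,max_speed=.1)
ctrl.movel(world(T0),Qt,max_speed=.08); rep("in")
for th in(.05,.15,.25,.35):
    ctrl.movel(world(target(th)[0]),Qt,max_speed=.06)
    if rep(th)>25: print("STOP");break
im,W=cloud("scene"); cv2.imwrite("pics/s3.png",cv2.resize(im[100:330,150:450],None,fx=2.5,fy=2.5))
E
```

```text
in 15.22 [0.3 0.9 0.4] [0.546 0.013 0.09 ]
0.05 15.64 [0.2 0.4 0.5] [0.547 0.013 0.107]
0.15 16.03 [-1.1  0.4 -0.9] [0.549 0.013 0.122]
0.25 16.42 [ 0.6  0.4 -0.8] [0.552 0.014 0.136]
0.35 16.81 [-0.6  0.2 -0.9] [0.557 0.014 0.149]
```

View pics/s3.png

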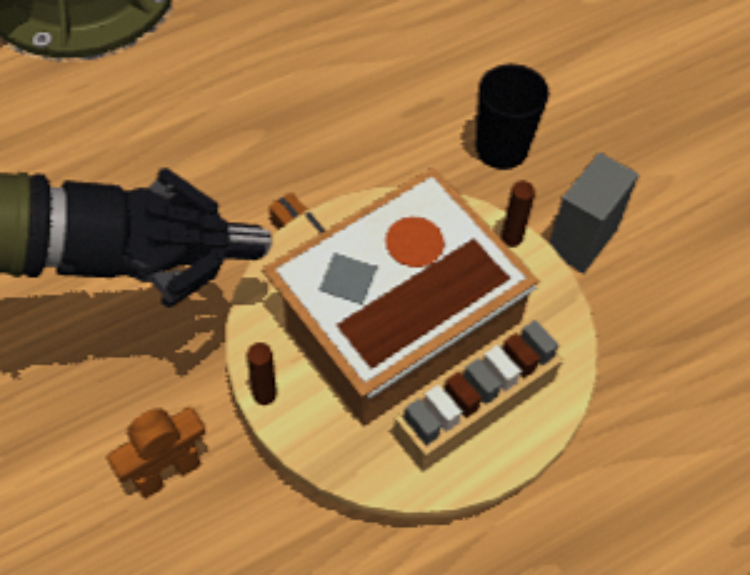

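The fingers passed in front of the lip without catching, so the overlap was too small. I'll measure the lip edge and the finger tip in the same cloud.

```bash
python3 - <<'E'
from lid import *
for n in("top","scene"):
    W=np.load(n+"1.npy"); Q=W[np.isfinite(W).all(-1)]; b=R.inv().apply(Q-np.r_[AX,0])
    L=b[(b[:,2]>.126)&(b[:,2]<.16)&(abs(b[:,1])<.085)&(abs(b[:,0])<.13)]
    print(n,"lid x",np.percentile(L[:,0],[.2,1,99,99.8]).round(4)); L=b[(b[:,2]>.126)&(b[:,2]<.16)&(abs(b[:,1])<.12)&(abs(b[:,0])<.09)]; print("y",np.percentile(L[:,1],[.5,99.5]).round(4))
    f=b[(b[:,2]>.122)&(b[:,2]<.16)&(b[:,0]<-.07)&(abs(b[:,1])<.08)]; print("edge z",f[f[:,0]<-.085].mean(0).round(4))
    im,W=cloud(n); Q=W[np.isfinite(W).all(-1)]; b=R.inv().apply(Q-np.r_[AX,0]); T=R.inv().apply(np.array(get_state()["tcp_pos"])-np.r_[AX,0])
    d=(b-T)@M.as_matrix()   # tool coords (unrolled)
    s=d[(abs(d[:,0])<.02)&(abs(d[:,1])<.03)&(d[:,2]>-.03)&(d[:,2]<.02)&(b[:,2]>.137)]
    print("T",T.round(4),"tip tool ext",len(s),s.min(0).round(4),s.max(0).round(4))
E
```

```text
top lid x [-0.0952 -0.0942  0.0499  0.0519]
y [-0.0935  0.0942]
edge z [-0.0903 -0.0002  0.1347]
T [-0.0837 -0.058   0.149 ] tip tool ext 16 [ 0.0068 -0.0283 -0.014 ] [0.0173 0.0096 0.0157]
scene lid x [-0.0925 -0.0907  0.0533  0.0552]
y [-0.0948  0.0933]
edge z [-0.3026  0.0061  0.1386]
T [-0.0837 -0.058   0.149 ] tip tool ext 2 [ 0.0091 -0.0002 -0.0047] [0.014  0.0003 0.0098]
```

```bash
sed -i 's/rt=.146-.022\*min(th\/.8,1)/rt=.132-.010*min(th\/.8,1)/; s/(-.011,.011)/(-.009,.009)/; s/linspace(-.015,.015,7)/linspace(-.009,.009,7)/' lid.py
python3 - <<'E'
from pth import *
T0,_=target(0,.006)
for th in(.05,.25,.5,1,1.57): T,r=target(th); print(th,T.round(4),r.round(3),"maxx",(T+F)[:,0].max().round(4),ctrl.ik(world(T),Qt) is not None)
print("T0",T0)
T=R.inv().apply(np.array(get_state()["tcp_pos"])-np.r_[AX,0])
ctrl.movel(world([T0[0]-.045,T[1],T[2]]),Qt,max_speed=.12)
ctrl.movel(world(T0+[-.045,0,0]),Qt,max_speed=.12); rep("pre")
ctrl.movel(world(T0),Qt,max_speed=.06); rep("in")
for th in(.05,.15,.25,.35):
    ctrl.movel(world(target(th)[0]),Qt,max_speed=.06)
    if rep(th)>25: print("STOP");break
im,W=cloud("scene"); cv2.imwrite("pics/s4.png",cv2.resize(im[100:330,150:450],None,fx=2.5,fy=2.5))
E
```

```text
0.05 [-0.0805 -0.058   0.1033] 0.146 maxx -0.0711 True
0.25 [-0.0783 -0.058   0.1337] 0.147 maxx -0.0689 True
0.5 [-0.0662 -0.058   0.1689] 0.146 maxx -0.0568 True
1 [-0.0244 -0.058   0.2189] 0.124 maxx -0.015 True
1.57 [ 0.0425 -0.058   0.245 ] 0.13 maxx 0.0519 True
T0 [-0.08       -0.058       0.08934337]
pre 18.1 [-0.1  0.1  0.1] [0.516 0.01  0.09 ]
in 19.0 [ 0.1 -0.2  0.4] [0.56  0.015 0.089]
0.05 19.38 [ 1.  -0.4  0.6] [0.56  0.014 0.104]
0.15 19.79 [-0.7 -0.1  0. ] [0.56  0.015 0.119]
0.25 20.19 [0.3 0.1 0.2] [0.562 0.015 0.134]
0.35 20.59 [0.9 0.2 0.6] [0.566 0.015 0.149]
```

View pics/s4.png

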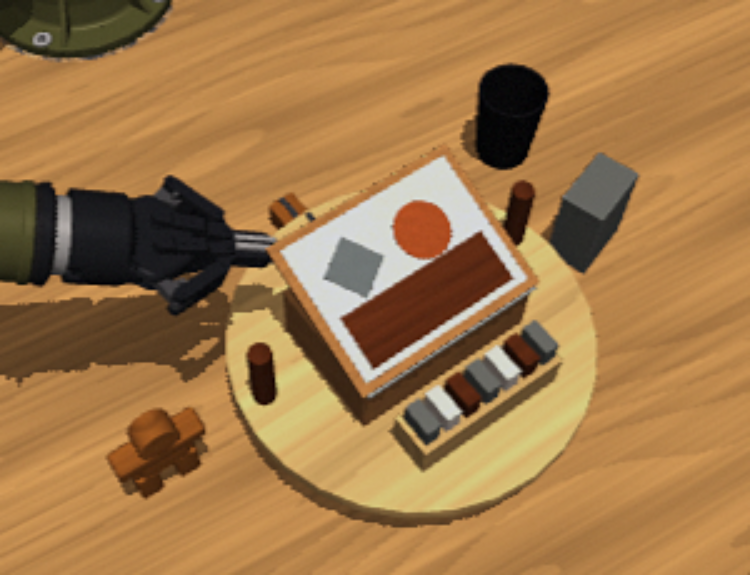

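Now the lid rises on the fingertip: its edge is up at (275,248). Continuing the arc.

```bash
cat >> pth.py <<'E'
def lidangle(n,save=None):
    im,W=cloud(n); 
    if save: cv2.imwrite(save,im)
    Q=W[np.isfinite(W).all(-1)]; b=R.inv().apply(Q-np.r_[AX,0])
    L=b[(b[:,2]>.14)&(b[:,2]<.285)&(abs(b[:,1]-.03)<.055)&(b[:,0]>-.1)&(b[:,0]<.16)]
    if len(L)<50: print(n,"few",len(L)); return
    v=cv2.fitLine(L[:,[0,2]].astype(np.float32),cv2.DIST_HUBER,0,.001,.001).ravel()
    print(n,len(L),"lid",round(np.arctan2(abs(v[1]),-v[0]*np.sign(v[1])),3),"x",np.percentile(L[:,0],[2,50,98]).round(3),"zmax",L[:,2].max().round(3))
E
python3 - <<'E'
from pth import *
for th in np.arange(.5,1.51,.125):
    ctrl.movel(world(target(th)[0]),Qt,max_speed=.07)
    if rep(round(th,2))>25: print("STOP");break
lidangle("top"); lidangle("scene","pics/s5.png")
E
```

```text
0.5 21.11 [ 0.1  0.9 -0.9] [0.575 0.016 0.17 ]
0.62 21.52 [-0.5  0.4 -0.3] [0.584 0.018 0.185]
0.75 21.9 [-1.   0.5 -1. ] [0.595 0.019 0.198]
0.88 22.27 [ 0.2 -0.6 -0.1] [0.605 0.02  0.209]
1.0 22.64 [-0.3  0.   0.3] [0.616 0.021 0.219]
1.12 23.02 [-1.  -0.1  0.1] [0.629 0.023 0.228]
1.25 23.39 [0.4 0.3 0.5] [0.643 0.024 0.236]
1.38 23.77 [-1.1  0.6 -0.1] [0.658 0.026 0.241]
1.5 24.15 [-0.4 -0.1  0.3] [0.674 0.028 0.244]
top 712 lid 1.419 x [0.028 0.033 0.048] zmax 0.271
scene 1948 lid 1.404 x [0.032 0.046 0.057] zmax 0.27
```

View pics/s5.png

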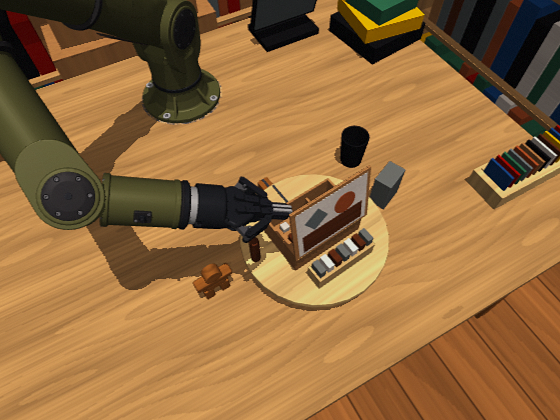

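The lid is at about 1.41 (plate around (335,215), bystanders untouched). It lags the command by about 0.09, so I'll push that much further and check.

```bash
python3 - <<'E'
from pth import *
for th in(1.58,1.66):
    ctrl.movel(world(target(th)[0]),Qt,max_speed=.05); rep(th)
lidangle("top"); lidangle("scene")
E
```

```text
1.58 24.61 [-0.2 -0.1 -0.1] [0.684 0.029 0.245]
1.66 24.97 [0.1 0.2 0.5] [0.694 0.03  0.245]
top 1456 lid 1.56 x [0.049 0.05  0.054] zmax 0.273
scene 1508 lid 1.549 x [0.053 0.059 0.061] zmax 0.271
```

```bash
python3 - <<'E'
from pth import *
T=R.inv().apply(np.array(get_state()["tcp_pos"])-np.r_[AX,0])
ctrl.movel(world(T+[-.10,-.04,.02]),Qt,max_speed=.1)
ctrl.movel(world(T+[-.16,-.12,.06]),Qt,max_speed=.15); rep("out")
lidangle("scene"); lidangle("top","pics/t6.png")
W=cloud("top")[1]; Q=W[np.isfinite(W).all(-1)]; d=np.hypot(*(Q[:,:2]-AX).T)
K=Q[(Q[:,2]>.128)&(Q[:,2]<.145)&(abs(d-.145)<.02)]
for s in(1,-1):
    a=YAW+s*np.radians(100); k=K[np.hypot(*(K[:,:2]-AX-.145*np.array([np.cos(a),np.sin(a)])).T)<.03]
    if len(k): m=(k.min(0)+k.max(0))/2; print(s,len(k),"pl",np.arctan2(*(m[:2]-AX)[::-1])-a)
E
```

```text
out 27.18 [0.8 0.1 0. ] [ 0.549 -0.106  0.305]
scene 1512 lid 1.548 x [0.053 0.059 0.061] zmax 0.271
top 1457 lid 1.563 x [0.049 0.05  0.054] zmax 0.272
1 111 pl 0.002704468359500556
-1 110 pl -0.006941011224440352
```

View pics/t6.png

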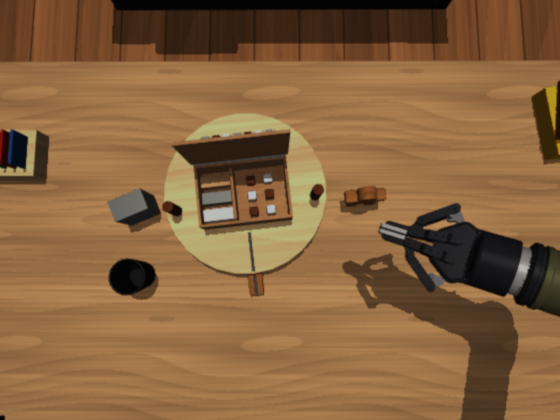

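The lid stands upright at (235,148) and the dark line (251,250) is in line with the pointer. The cup, deck box and figure are where they started, and the hand is clear at (400,235).

```bash
python3 -c "
from h import *
print(ticket.close_job())"
```

```text
the job is handed in; nothing more can be done
None
```

The job is handed in at about 27 s: the carousel sits in its notch at the pointer (within about 0.01 rad of 0), the lid stands upright at about 1.56 rad, and the cup, deck box and figure look unmoved in the final top picture; the first try at lifting the lid missed its edge and the second, deeper one worked.

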